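Fetch the red bead from its deep pocket with sprung tongs and press it home on the spindle

TASK

Take the sprung tongs from their stand, reach down into the narrow pocket of the wooden holder that has the red enamel bead, squeeze the tongs on the bead and lift it out. Thread the bead on the spindle and press it down with the tongs until the stiff black bush under it is fully home at the bottom, bedding it there for a moment with a firm push of about 11 N; then let go of the bead and hang the tongs back upright in their stand. Touch the bead with the tongs only, never squeeze, push or knock it hard (the enamel chips at 18 N), do not jam the tongs hard into the holder or the stand, and leave everything else where it is.

Things in the scene. Friction and masses are not known exactly. Their poses are not given: they have to be found in the camera images.
- tongs: Sprung parallel tongs, 100 g, hanging tips down. Origin midway between the tips at tip level; z up along the tongs, y the line along which they close. Two upright steel jaws 14 mm wide (x), 5 mm thick, at rest 28 mm apart inside and 38 mm over the outsides (lowest 12 mm: 35 mm). Brass flange 46 (x) x 44 (y) x 5 mm, underside at z = 85 mm.
- tongs_grip (a point): Where to hold the tongs, z = 117 mm on their axis: TCP here, fingers closing along the tongs' y on the blue grip faces, 18 mm wide (x), 38 mm apart over their outsides at rest, from z = 90 to 150 mm. A black spine 12 x 14 mm stands between them.
- jaw_l (a joint): How far the jaw at the tongs' +y side is squeezed inwards, 0 to 0.008 m. It slides straight in with the finger that presses it; its spring presses back with 3.2 N at rest plus 0.8 N per mm (8 N at 6 mm, where the jaws meet the bead). Only what the fingers press beyond that squeezes the bead. Let go, it springs open.
- jaw_r (a joint): The same for the jaw at the -y side.
- stand: Tongs stand, fixed, 94 x 74 mm, dark steel plate on a wooden foot. Origin under its centre. Top of the plate at z = 95 mm with a through slot 26 mm (its x) by 46 mm (its y), open below down to 6 mm; the tongs hang in it by the flange, so their origin is then 10 mm above the stand's origin and their axes parallel to the stand's.
- stand_slot (a point): Centre of the slot at the plate's top, where the middle of the flange's underside rests.
- holder: Wooden holder block, fixed, 132 x 64 mm, 80 mm high. Origin under its centre. Three pockets in a row along its x axis at x = -40, 0 and +40 mm, each 28 mm (x) by 36 mm (y), floor at z = 15 mm, so 65 mm deep. In the middle of each floor a brass locating pin, 6 mm in diameter and 5 mm high. The tongs enter only when squeezed a little; they close along the holder's y.
- bead: The red enamel bead, 16 x 16 x 16 mm, square, with a 10 mm round hole along z right through, 15 g. Origin: centre of its underside. At the start it stands over the pin of one of the three pockets, square to the holder; the two other pockets hold look-alikes. It bears about 20 N from each jaw. To push it along z by 11 N without slipping the jaws must squeeze with about 13 to 16 N each.
- spacer_steel: Bare steel look-alike of the bead in another pocket; leave it there.
- spacer_brass: Brass look-alike of the bead in another pocket; leave it there.
- spindle: Polishing spindle, fixed: aluminium foot 68 mm across, its flat top at z = 20 mm, with an upright steel post 7.5 mm in diameter from there, tapering from z = 58 mm to a 2 mm tip at z = 66 mm. Origin under its centre.
- spindle_tip (a point): Tip of the spindle's post.
- bead_home (a point): On the spindle's axis, 28 mm above its underside: where the bead's underside is when bush and bead are fully home.
- bush (a joint): Black bush, 15 mm in diameter and 8 mm high, on the spindle's post. Value: how far it has been pushed down, 0 (its top 40 mm above the spindle's underside) to 0.012 m (fully home on the foot, its top at 28 mm). A steady push of about 3.5 N moves it; it stays where it is left. On its stop it is rigid: the push then rises steeply, so come down the last 3 mm very slowly.
- graver_a: Engraving tool with a round wooden handle; leave it alone.
- graver_b: Another engraving tool; leave it alone.
- calipers: Sliding calipers; leave them alone.
- jar: Glass jar with a red cap, 85 mm high; leave it alone.
- tin: Flat round aluminium tin; leave it alone.
Mind the look-alikes: they are no part of the job. What is shaped like the holder but turquoise is not meant. Leave any blue look-alike of the spindle alone.

How it is judged:
On the way, in this order (a step that is already met when the one before it is completed fails the run):
1. the bead is lifted clear of the holder in the tongs (z of bead in the frame of holder above 0.083 m and contact force between tongs and bead above 1 N), for 0.1 s.
2. the bead is on the spindle with the bush fully home and bedded there by a push of over 8 N (value of joint bush above 0.0105 m and z of bead in the frame of bead_home between -0.002 and 0.002 m and horizontal distance between bead and bead_home below 0.0035 m and contact force between bead and spindle above 8 N), for 0.2 s.
At the end, for the whole second after the job is handed in: The bush is pushed down at least 10.5 of its 12 mm, the bead's underside is within 2 mm of the home height and within 3.5 mm of the spindle's axis; the tongs hang in the stand by the flange (within 12 mm of its centre, height within about 3 mm, upright within 0.1 rad), off the bead; all at rest (value of joint bush above 0.0105 m and z of bead in the frame of bead_home between -0.002 and 0.002 m and horizontal distance between bead and bead_home below 0.0035 m and horizontal distance between tongs and stand below 0.012 m and z of tongs in the frame of stand_slot between -0.0875 and -0.082 m and angle between tongs's own z axis and vertical below 0.1 rad and linear speed of each of tongs, bead below 0.02 m/s and contact force between tongs and bead below 0.1 N); the robot touches nothing.
It fails at once if the gripper's fingers or the arm touch the bead (contact force between any of the fingers, the arm and bead above 0.3 N).
It fails at once if the tongs squeeze the bead with more than about 20 N a jaw (40 N in all) (contact force between tongs and bead above 40 N).
It fails at once if the bead is pushed or knocked against the spindle, its bush or the holder with more than 18 N (contact force between bead and spindle above 18 N or contact force between bead and holder above 18 N).
It fails at once if the tongs are jammed into the holder or the stand with more than 20 N (contact force between tongs and holder above 20 N or contact force between tongs and stand above 20 N).
It fails at once if a look-alike is shifted by more than 8 mm or another thing on the bench by more than 15 mm (distance of any of spacer_steel, spacer_brass from where it was at the start of the episode above 0.008 m or distance of any of graver_a, graver_b, calipers, jar, tin from where it was at the start of the episode above 0.015 m).
It also fails if it takes over 61 s, if anything falls off the work surface, if the arm or the gripper's body presses on something with over 40 N, if the wrist force passes 120 N, or if a joint passes its speed limit or range.

ROBOT

A 6-joint arm with a two-finger parallel gripper is mounted at the origin on the work surface. World frame = base frame: x ahead of the robot, y to its left, z up, the work surface at z = 0. Lengths are in m, angles in rad, forces in N, time in s.
With the tool pointing down it reaches from about 0.425 to 0.925 m from the base axis. Payload 12.5 kg.
Tool frame: the origin (TCP) lies between the finger pads, 19 mm behind the fingertips; this is the grasp point; z points along the fingers, y is the line along which they close (so a half turn about z gives the same grasp; the last joint's range is limited). The gripper opens to 85 mm and grips with 20 to 120 N. Pads are 22 mm wide; open, the fingers measure 114 mm over their backs; the gripper's body (76 mm by 85 mm) begins 54 mm behind the grasp point. The pads swing forward as they close: fully open they stand 13 mm farther back than shut.
Start: joints at [-1.443, 0.491, 1.559, -0, 1.092, -0.106], TCP at [0.145, -0.608, 0.25] pointing down, gripper open.
Joint ranges: [-3.1, 3.1], [-0.84, 2.19], [0.05, 2.79], [-1.13, 4.28], [0.06, 2.93], [-2.69, 2.69]. Speed limits (rad/s): [2.22, 2.22, 2.79, 3.14, 3.14, 3.14].

INTERFACE

Orientations are given as [roll, pitch, yaw] about the fixed x, y, z axes, in that order (R = Rz(yaw) Ry(pitch) Rx(roll)).
In Python, from station import sense, optics, ticket gives the robot as it stands. The module is installed in compiled form; this text tells all that it offers.
- The arm moves only by the shell command python3 -m jog FILE [FORCE], which reads ROWS from the file FILE. ROWS is a JSON list of rows, 1 to 10 of them, each of 7 numbers: a rotation vector rx, ry, rz in shares of pi/2 rad (1.0 is pi/2 rad), then dx, dy, dz in shares of 80 cm (1.0 is 80 cm), then the opening from 0.0 (shut) to 1.0 (fully open); each row is the pose to reach, as a shift and turn from the pose commanded when the command began, along the tool's axes at that moment; what a row does not reach only later rows make up. A row lasts 1/12 s, in which the tool goes at most 0.0417 m and 0.125 rad, less where a joint would pass 70% of its speed; a pose out of reach is approached as far as the arm can. The fingers move at their own pace and stop on an object; FORCE is the grip in N (left out, the last holds). Time passes only in rows, so rows that do not move let the fingers close. It prints the time, the measured TCP pose, the force, the opening and the grip force at its end. No shift or turn number may pass 1 either way. Input that does not fit is refused with a message, and nothing moves.
- sense(): the state, without advancing time (a new reading comes with each control period).
- optics.read_camera(name): name is "scene" or "top" or "wrist"; returns a dict with "pixels" (400x640x3 uint8, blue, green, red), "fx", "fy", "cx", "cy" (pixels), "rvec" (rotation vector, rad) and "tvec" (3), from world to camera coordinates, as OpenCV has them; the wrist camera has in their place "T_tool_cam" (4x4, takes a point from camera to tool coordinates, whose origin is the TCP and whose axes are the flange's). Camera axes: x right, y down, z forward; pixel columns grow to the right and rows downward; lengths in m; the calibration is good to about 2 mm. A picture is of the moment at which its call begins: read the wrist's pose just before it. There is no depth.
- ticket.hand_in(): hands the job in; it is judged then, once.
The state is a dict: "clock": time; "joint_positions": joint angles; "joint_velocities": joint speeds; "effort": joint torques, N m; "position": TCP position; "tool_rot": TCP orientation; "wrist_force": force on the tool from outside, world axes, zero at the start; "ft_torque": the same for the moment, N m; "finger_gap": opening from 0.0 (shut) to 1.0 (fully open); "grip_force": force on a finger pad.
Only numpy, scipy, OpenCV 4.12 (cv2) and the standard library are available. Lean on these libraries where they do the work, as an engineer would, in place of code of your own. Each camera call takes 0.05 s, during which the arm holds its last target. There are 200 camera calls.

## Working session

There is one attempt and no reset: what is moved stays moved. The work goes in short steps, Python scripts to look and compute and a shell command to move; the robot and the scene stay as the last step left them, time stands still between calls to the robot, and variables do not carry over. Pictures are saved under pics/ and viewed, at most 10 in all, crops included, and the job is handed in when it is done.

```bash
mkdir -p pics
python3 - <<'E'
from station import sense, optics
import cv2
s=sense(); print(s)
for n in ("scene","top"):
    c=optics.read_camera(n); cv2.imwrite(f"pics/{n}0.png",c["pixels"]); print(n,c["fx"],c["fy"],c["cx"],c["cy"],c["rvec"],c["tvec"])
c=optics.read_camera("wrist");print(c["T_tool_cam"],c["fx"],c["fy"],c["cx"],c["cy"]);cv2.imwrite("pics/wrist0.png",c["pixels"])
E
```

```text
{'clock': 0.0, 'joint_positions': array([-1.44258359e+00,  4.91583234e-01,  1.55945445e+00, -3.12176702e-05,
        1.09170388e+00, -1.05614704e-01]), 'joint_velocities': array([ 6.70677601e-04, -2.23792294e-03,  6.81303522e-05,  6.40135173e-04,
        4.33798723e-05,  1.92255127e-03]), 'effort': array([-2.38759756e-03, -6.18463969e+01, -2.61591446e+01, -1.05390945e-04,
        4.10198249e-03, -5.12523229e-06]), 'position': array([ 0.14479414, -0.60778317,  0.2494113 ]), 'tool_rot': array([-3.14044723e+00, -9.35839696e-05,  2.33841791e-01]), 'wrist_force': array([ 0.07838581, -0.75744961, -0.05620873]), 'ft_torque': array([-0.02904525, -0.02080527,  0.0493636 ]), 'grip_force': 0.0, 'finger_gap': 0.9995858223536598}
scene 520.5344679055305 520.5344679055305 315.7316738858643 201.8657706494202 [ 1.2570699   2.18612168 -1.03619021] [ 0.29177772 -0.25292686  1.69326261]
top 453.88174305368824 453.88174305368824 322.51582612884124 209.1798573348299 [ 2.15999705 -2.17551666  0.03927102] [0.03184517 0.59528805 0.89148416]
[[ 1.67536582e-04 -9.59086266e-01 -2.83113946e-01  7.21291157e-02]
 [ 9.99999720e-01  3.67322276e-04 -6.52589592e-04 -6.57619385e-04]
 [ 7.29883774e-04 -2.83113758e-01  9.59086058e-01 -1.23635310e-01]
 [ 0.00000000e+00  0.00000000e+00  0.00000000e+00  1.00000000e+00]] 299.07412187050227 299.07412187050227 319.3512918939273 200.68660379039179
```

View pics/scene0.png

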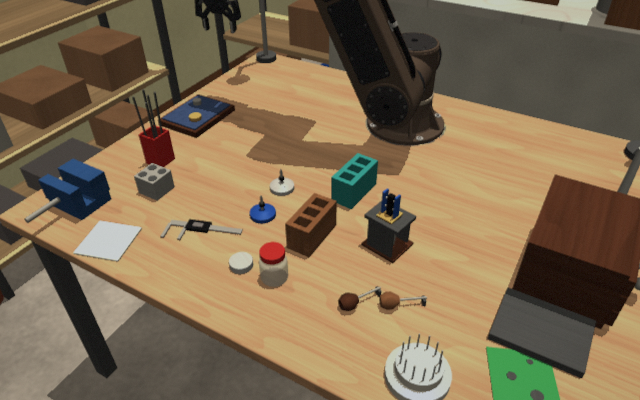

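View pics/top0.png

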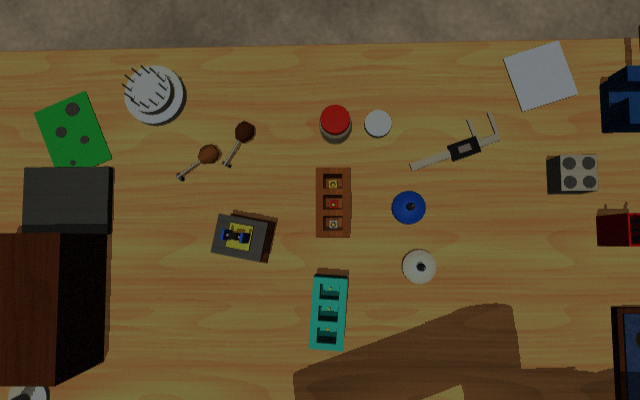

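The scene view shows the wooden holder at about (312,224), the turquoise look-alike at (355,180), the stand with the tongs at (390,225), the silver spindle at (281,186) and the blue look-alike at (262,212). In the top view, the holder is at (333,202), turquoise at (329,313), stand at (243,238), silver spindle at (419,267) and blue spindle at (409,207).

The wooden holder and silver spindle fit the description. The three candidates in the holder's pockets are at (333,184) yellowish, (333,204) red and (333,225) grey. I'll confirm these in a crop.

```bash
cat > h.py <<'E'
import numpy as np, cv2
from scipy.spatial.transform import Rotation as R
from station import sense, optics
def cam(n):
    s=sense(); c=optics.read_camera(n)
    K=np.array([[c["fx"],0,c["cx"]],[0,c["fy"],c["cy"]],[0,0,1]])
    if n=="wrist":
        T=np.eye(4); T[:3,:3]=R.from_euler("xyz",s["tool_rot"]).as_matrix(); T[:3,3]=s["position"]
        T=T@c["T_tool_cam"]
    else:
        W=np.eye(4); W[:3,:3]=cv2.Rodrigues(c["rvec"])[0]; W[:3,3]=np.ravel(c["tvec"]); T=np.linalg.inv(W)
    return c["pixels"],K,T
def ray(uv,K,T):
    d=T[:3,:3]@np.linalg.inv(K)@[uv[0],uv[1],1]; return T[:3,3],d/np.linalg.norm(d)
def onz(uv,K,T,z):
    o,d=ray(uv,K,T); return o+d*(z-o[2])/d[2]
def proj(P,K,T):
    p=np.linalg.inv(T)@[*P,1]; q=K@p[:3]; return q[:2]/q[2]
def tri(rays):
    A=sum(np.eye(3)-np.outer(d,d) for o,d in rays); b=sum((np.eye(3)-np.outer(d,d))@o for o,d in rays)
    return np.linalg.solve(A,b)
def blobs(m,amin=20):
    n,l,st,ce=cv2.connectedComponentsWithStats(m.astype(np.uint8)); return [(ce[i].round(1),st[i]) for i in range(1,n) if st[i][4]>=amin]
E
python3 - <<'E'
from h import *
p,K,T=cam("top")
cv2.imwrite("pics/crop1.png",cv2.resize(np.clip(p[155:290,205:455].astype(float)*1.6,0,255).astype(np.uint8),None,fx=3,fy=3,interpolation=cv2.INTER_CUBIC))
print("cam",T[:3,3])
for n,uv,z in [("holder",(333,202),.08),("bead",(333,204),.031),("stand",(243,238),.095),("spin",(419,267),.02),("jar",(335,120),.085)]: print(n,onz(uv,K,T,z).round(3))
E
```

```text
cam [ 0.53005969 -0.0044703   0.93227825]
holder [0.605 0.006 0.08 ]
bead [0.605 0.006 0.031]
stand [0.538 0.173 0.095]
spin [ 0.479 -0.163  0.02 ]
jar [0.76  0.001 0.085]
```

View pics/crop1.png

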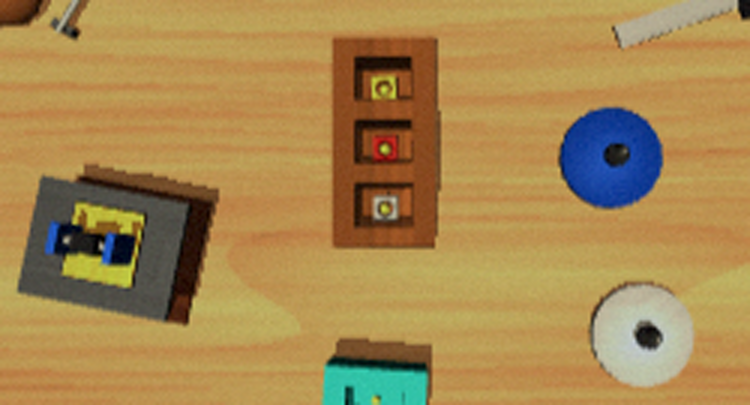

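The crop shows the wooden holder's pockets holding brass at about (384,88), the red bead in the middle at (386,148) and steel at (386,208). The red one is the target, and the silver spindle is at (643,335). I'll move the wrist camera over the scene next.

The manual's scale: shifts go in shares of 80 cm and turns go in shares of pi/2 rad. Converting my numbers, 0.44 m / 0.8 = 0.55, -0.36 m / 0.8 = -0.45, 0.33 rad / 1.5708 = 0.2101.

```bash
echo '[[0, 0, 0.2101, 0.55, -0.45, -0.0625, 1], [0, 0, 0.2101, 0.55, -0.45, -0.0625, 1], [0, 0, 0.2101, 0.55, -0.45, -0.0625, 1], [0, 0, 0.2101, 0.55, -0.45, -0.0625, 1], [0, 0, 0.2101, 0.55, -0.45, -0.0625, 1], [0, 0, 0.2101, 0.55, -0.45, -0.0625, 1], [0, 0, 0.2101, 0.55, -0.45, -0.0625, 1], [0, 0, 0.2101, 0.55, -0.45, -0.0625, 1], [0, 0, 0.2101, 0.55, -0.45, -0.0625, 1], [0, 0, 0.2101, 0.55, -0.45, -0.0625, 1]]' > rows.txt && python3 -m jog rows.txt; python3 -c "
from station import sense;print(sense()['tool_rot'],sense()['joint_positions'])"
```

```text
clock: 1.03
position: [0.3972, -0.2761, 0.2868]
tool_rot: [3.141, -0.0, -0.096]
wrist_force: [1.2, -0.9, 0.5]
finger_gap: 1.002
grip_force: 0.0
[ 3.14140376e+00 -1.44961962e-04 -9.64629901e-02] [-7.44036285e-01  2.48466799e-01  1.84408044e+00 -7.29167464e-05
  1.04881585e+00  9.23259394e-01]
```

Scaled: -0.187 m / 0.8 = -0.2338, 0.105 m / 0.8 = 0.1313, 0.08 rad / 1.5708 = 0.0509.

```bash
echo '[[0, 0, 0.0509, 0.1313, -0.2338, 0, 1], [0, 0, 0.0509, 0.1313, -0.2338, 0, 1], [0, 0, 0.0509, 0.1313, -0.2338, 0, 1], [0, 0, 0.0509, 0.1313, -0.2338, 0, 1], [0, 0, 0.0509, 0.1313, -0.2338, 0, 1], [0, 0, 0.0509, 0.1313, -0.2338, 0, 1], [0, 0, 0.0509, 0.1313, -0.2338, 0, 1], [0, 0, 0.0509, 0.1313, -0.2338, 0, 1]]' > rows.txt && python3 -m jog rows.txt
python3 - <<'E'
from h import *
import pickle
d=cam("wrist"); pickle.dump(d,open("vA.pkl","wb")); cv2.imwrite("pics/vA.png",d[0])
E
```

```text
clock: 1.7
position: [0.5187, -0.1018, 0.2862]
tool_rot: [3.141, 0.001, -0.175]
wrist_force: [-0.3, -0.5, 0.0]
finger_gap: 1.0
grip_force: 0.0
```

View pics/vA.png

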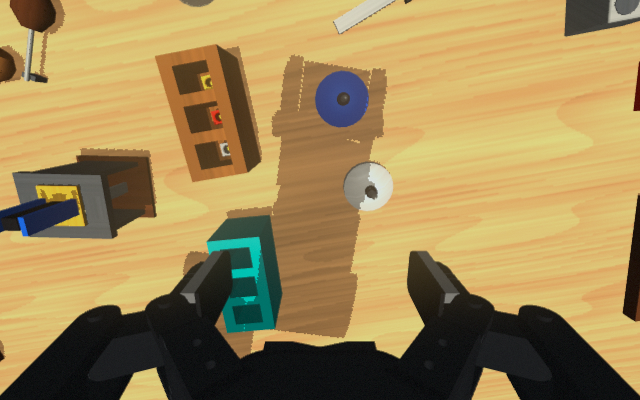

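The wrist view shows the holder's top face at about (190,115) with the red bead at (216,117), the spindle foot at (368,186) with its bush at (371,191), and the stand at (65,205) with the tongs' blue grips. I'll take a second view 0.2 m to the left.

Scaled: -0.197 m / 0.8 = -0.2463, -0.035 m / 0.8 = -0.0438.

```bash
echo '[[0, 0, 0, -0.0438, -0.2463, 0, 1], [0, 0, 0, -0.0438, -0.2463, 0, 1], [0, 0, 0, -0.0438, -0.2463, 0, 1], [0, 0, 0, -0.0438, -0.2463, 0, 1], [0, 0, 0, -0.0438, -0.2463, 0, 1], [0, 0, 0, -0.0438, -0.2463, 0, 1], [0, 0, 0, -0.0438, -0.2463, 0, 1]]' > rows.txt && python3 -m jog rows.txt
python3 - <<'E'
from h import *
import pickle
d=cam("wrist"); pickle.dump(d,open("vB.pkl","wb")); cv2.imwrite("pics/vB.png",d[0])
E
```

```text
clock: 2.33
position: [0.5187, 0.0981, 0.2866]
tool_rot: [3.141, -0.0, -0.175]
wrist_force: [-0.2, 0.1, 0.2]
finger_gap: 1.004
grip_force: 0.0
```

View pics/vB.png

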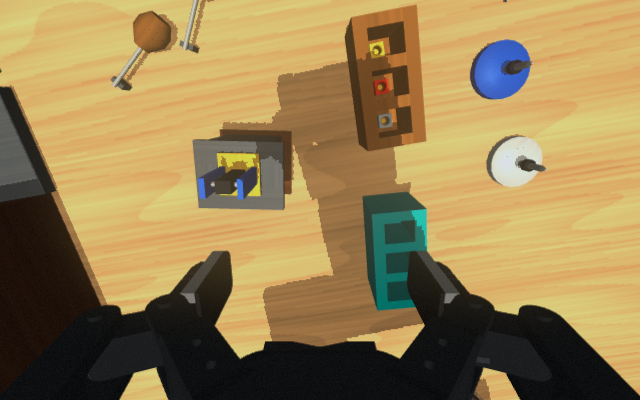

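View B shows the stand plate at (239,175) with the grip tops near (205,187) and (246,185). The holder's top face is at about (393,78) with the red bead at (380,86), and the spindle foot is at (515,161).

Run:
```python
from h import *
import pickle
for v,pts in (("vA",{"holdtop":(163,80),"holdside":(245,120),"wood":(450,100),"shadow":(320,250),"plate":(30,195),"side":(100,210),"blue":(60,215),"foot":(360,180),"red":(216,116)}),("vB",{"holdtop":(408,70),"holdside":(358,80),"plate":(215,150),"side":(240,208),"blueL":(202,187),"blueside":(216,185),"blueR":(240,190),"foot":(500,165)})):
    hsv=cv2.cvtColor(pickle.load(open(v+".pkl","rb"))[0],cv2.COLOR_BGR2HSV)
    print(v,{k:hsv[y-1:y+2,x-1:x+2].reshape(-1,3).mean(0).round().astype(int).tolist() for k,(x,y) in pts.items()})
p=pickle.load(open("vB.pkl","rb"))[0]
a=cv2.resize(p[120:220,185:300],None,fx=4,fy=4,interpolation=cv2.INTER_CUBIC); b=cv2.resize(p[0:155,340:430],None,fx=3.4,fy=3.4,interpolation=cv2.INTER_CUBIC)
o=np.zeros((530,780,3),np.uint8); o[:400,:460]=a; o[:b.shape[0],465:465+b.shape[1]]=b; cv2.imwrite("pics/crop2.png",o)
```

```text
vA {'holdtop': [15, 176, 180], 'holdside': [16, 156, 78], 'wood': [20, 129, 223], 'shadow': [16, 141, 147], 'plate': [36, 13, 99], 'side': [23, 18, 106], 'blue': [115, 115, 63], 'foot': [24, 30, 158], 'red': [9, 197, 102]}
vB {'holdtop': [15, 179, 153], 'holdside': [15, 164, 83], 'plate': [23, 31, 116], 'side': [22, 59, 147], 'blueL': [111, 169, 218], 'blueside': [18, 72, 75], 'blueR': [110, 174, 224], 'foot': [78, 8, 225]}
```

View pics/crop2.png

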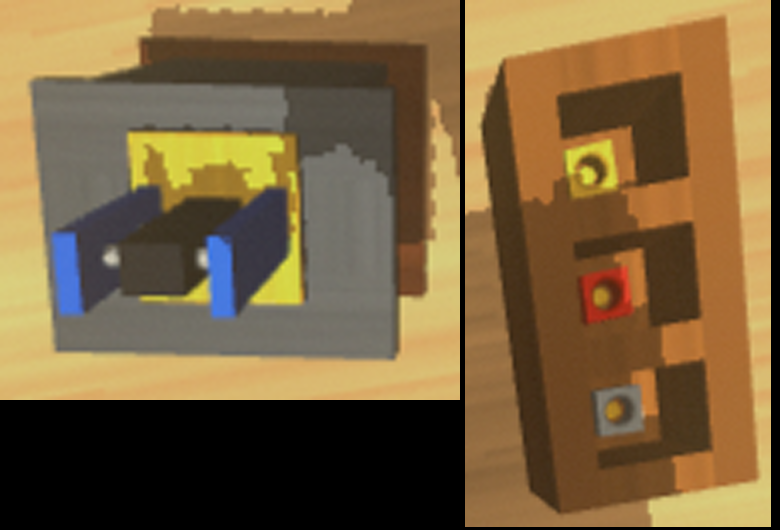

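The crop confirms the stand plate corners at crop pixels (33,80), (391,88), (398,357) and (57,350), the bright blue grip tops at (68,272) and (222,277), and the red bead in the middle pocket at (606,296). Next I'll triangulate across views A, B and top.

```bash
cat > m1.py <<'E'
from h import *
import pickle
A=pickle.load(open("vA.pkl","rb"));B=pickle.load(open("vB.pkl","rb"));C=cam("top"); pickle.dump(C,open("vC.pkl","wb"))
def sub(V,pts):
    g=cv2.cvtColor(V[0],cv2.COLOR_BGR2GRAY); return cv2.cornerSubPix(g,np.float32(pts).reshape(-1,1,2),(3,3),(-1,-1),(3,50,.01)).reshape(-1,2)
def rep(name,views,z):
    P=np.array([tri([ray(v[1][i],v[0][1],v[0][2]) for v in views]) for i in range(len(views[0][1]))])
    print(name,"tri z",P[:,2].round(4),"tri centre",P.mean(0).round(4))
    for V,q in views:
        Q=np.array([onz(u,V[1],V[2],z) for u in q]); e=Q[1]-Q[0] if len(Q)<4 else (Q[1]-Q[0]+Q[2]-Q[3])/2
        print("  px",q.round(1).tolist(),"at z:",Q.mean(0).round(4),"edge",np.linalg.norm(np.diff(Q,axis=0),axis=1).round(4),"dir",np.arctan2(e[1],e[0]).round(3))
hB=sub(B,[(340+(x-465)/3.4,y/3.4) for x,y in ((508,60),(725,17),(757,478),(562,512))])
hA=sub(A,[(156,58),(217,45),(247,168),(193,181)])
hC=sub(C,[(205+x/3,155+y/3) for x,y in ((333,40),(437,40),(434,246),(334,246))])
# order: B/A corner0 = tool-left-far
rep("holder AB",[(A,hA),(B,hB)],.08); rep("holder C",[(C,hC),(B,hB)],.08)
pB=sub(B,[(185+x/4,120+y/4) for x,y in ((33,80),(391,88),(398,357),(57,350))])
pC=sub(C,[(205+x/3,155+y/3) for x,y in ((42,178),(190,205),(166,322),(19,292))])
rep("plate",[(B,pB),(C,pC)],.095)
def cen(V,lo,hi,roi,amin=6):
    x0,y0,x1,y1=roi; m=cv2.inRange(cv2.cvtColor(V[0],cv2.COLOR_BGR2HSV),lo,hi)[y0:y1,x0:x1]
    return sorted([(c+[x0,y0]).tolist()+[int(s[4])] for c,s in blobs(m,amin)])
bB=cen(B,(100,120,140),(125,255,255),(185,160,265,210)); bC=cen(C,(100,100,60),(125,255,255),(215,220,265,255)); print("blue",bB,bC)
if len(bB)==2==len(bC): rep("grips",[(B,np.array(bB)[:,:2]),(C,np.array(bC)[:,:2])],.16)
yB=cen(B,(24,120,60),(34,255,255),(205,140,270,205),20); print("brass B",yB)
for n,V,r in (("A",A,(195,95,235,135)),("B",B,(365,70,400,105)),("C",C,(320,190,345,215))):
    m=cv2.inRange(cv2.cvtColor(V[0],cv2.COLOR_BGR2HSV),(0,190,60),(7,255,255))[r[1]:r[3],r[0]:r[2]]; q=cv2.findNonZero(m)
    c=cv2.minAreaRect(q); u=np.array(c[0])+r[:2]; print("bead",n,u.round(1),np.round(c[1],1),onz(u,V[1],V[2],.031).round(4))
E
python3 m1.py
```

```text
holder AB tri z [0.079  0.0788 0.0778 0.0795] tri centre [0.6068 0.009  0.0788]
  px [[154.5, 55.599998474121094], [215.89999389648438, 43.70000076293945], [247.0, 168.0], [192.1999969482422, 181.8000030517578]] at z: [0.6073 0.0086 0.08  ] edge [0.0637 0.127  0.0649] dir -1.538
  px [[350.6000061035156, 17.0], [415.8999938964844, 3.9000000953674316], [425.70001220703125, 140.60000610351562], [367.6000061035156, 150.8000030517578]] at z: [0.6062 0.0093 0.08  ] edge [0.0636 0.1317 0.0636] dir -1.571
holder C tri z [0.0681 0.0649 0.0715 0.0672] tri centre [0.6065 0.0064 0.0679]
  px [[315.5, 166.8000030517578], [350.5, 167.3000030517578], [349.29998779296875, 237.39999389648438], [315.79998779296875, 237.10000610351562]] at z: [0.6048 0.0061 0.08  ] edge [0.0663 0.1323 0.0629] dir -1.592
  px [[350.6000061035156, 17.0], [415.8999938964844, 3.9000000953674316], [425.70001220703125, 140.60000610351562], [367.6000061035156, 150.8000030517578]] at z: [0.6062 0.0093 0.08  ] edge [0.0636 0.1317 0.0636] dir -1.571
plate tri z [0.0996 0.0672 0.0878 0.1058] tri centre [0.5395 0.1809 0.0901]
  px [[192.10000610351562, 139.5], [282.20001220703125, 141.8000030517578], [283.29998779296875, 209.5], [198.39999389648438, 207.60000610351562]] at z: [0.5404 0.1825 0.095 ] edge [0.0934 0.0739 0.094 ] dir -1.77
  px [[219.0, 214.3000030517578], [268.29998779296875, 223.3000030517578], [260.29998779296875, 262.29998779296875], [210.39999389648438, 250.3000030517578]] at z: [0.5389 0.1794 0.095 ] edge [0.0941 0.0733 0.0958] dir -1.783
blue [[201.4, 187.8, 115], [239.7, 188.6, 106]] []
brass B [[230.1, 193.2, 39], [235.9, 158.5, 367], [255.6, 188.3, 121]]
bead A [215.9 117.2] [13.9  7.8] [0.6058 0.0119 0.031 ]
bead B [381.1  86.4] [14.4 14.1] [0.6059 0.0091 0.031 ]
bead C [333. 204.] [8. 8.] [0.605  0.0063 0.031 ]
```

Scaled: -0.08 m / 0.8 = -0.1, -0.035 m / 0.8 = -0.0438, 0.025 rad / 1.5708 = 0.0159.

```bash
echo '[[0, 0, 0.0159, -0.0438, -0.1, 0, 1], [0, 0, 0.0159, -0.0438, -0.1, 0, 1], [0, 0, 0.0159, -0.0438, -0.1, 0, 1], [0, 0, 0.0159, -0.0438, -0.1, 0, 1], [0, 0, 0.0159, -0.0438, -0.1, 0, 1]]' > rows.txt && python3 -m jog rows.txt
cat > m2.py <<'E'
from h import *
import pickle
B=pickle.load(open("vB.pkl","rb")); D=cam("wrist"); pickle.dump(D,open("vD.pkl","wb")); cv2.imwrite("pics/vD.png",D[0])
def grips(V,seed):
    m=cv2.inRange(cv2.cvtColor(V[0],cv2.COLOR_BGR2HSV),(100,120,140),(125,255,255))
    return np.array([list(c)+[s[4]] for c,s in sorted(blobs(m,60),key=lambda t:t[0][0]) if abs(c[1]-seed[1])<40 and abs(c[0]-seed[0])<60])
gB=grips(B,(220,187)); u=proj([.54,.182,.16],D[1],D[2]); gD=grips(D,u); print(u,gB.round(1).tolist(),gD.round(1).tolist())
for i in range(2): print("grip tri",tri([ray(gB[i,:2],B[1],B[2]),ray(gD[i,:2],D[1],D[2])]).round(4))
for V,g in ((B,gB),(D,gD)):
    Q=np.array([onz(x[:2],V[1],V[2],.16) for x in g]); e=Q[0]-Q[1]; print(Q.mean(0).round(4),np.linalg.norm(e).round(4),"yaw",(np.arctan2(e[1],e[0])-np.pi/2).round(3))
def sub(V,pts):
    g=cv2.cvtColor(V[0],cv2.COLOR_BGR2GRAY); return cv2.cornerSubPix(g,np.float32(pts).reshape(-1,1,2),(3,3),(-1,-1),(3,50,.01)).reshape(-1,2)
pB=sub(B,[(185+x/4,120+y/4) for x,y in ((33,80),(391,88),(398,357),(57,350))])
P=[onz(q,B[1],B[2],.095) for q in pB]; p0=[proj(q,D[1],D[2]) for q in P]; pD=sub(D,p0)
print("shift",(pD-p0).round(1).tolist()); T=np.array([tri([ray(a,B[1],B[2]),ray(b,D[1],D[2])]) for a,b in zip(pB,pD)]); print("plate tri",T.round(4).tolist(),T.mean(0).round(4))
Q=np.array([onz(q,D[1],D[2],.095) for q in pD]); e=(Q[1]-Q[0]+Q[2]-Q[3]); print("plate D",Q.mean(0).round(4),np.linalg.norm(np.diff(Q,axis=0),axis=1).round(4),"yaw",(np.arctan2(e[1],e[0])+np.pi/2).round(3))
print(sense()["position"],sense()["tool_rot"])
E
python3 m2.py
```

```text
clock: 2.85
position: [0.4989, 0.1817, 0.2865]
tool_rot: [3.141, -0.0, -0.202]
wrist_force: [-0.8, -0.1, 0.7]
finger_gap: 0.997
grip_force: 0.0
[310.03496368 151.95251558] [[201.4, 187.8, 115.0], [239.7, 188.6, 106.0]] [[290.1, 148.8, 96.0], [329.9, 148.8, 102.0]]
grip tri [0.5457 0.1978 0.1589]
grip tri [0.5392 0.1653 0.1589]
[0.5427 0.1811 0.16  ] 0.033 yaw -0.196
[0.5426 0.1815 0.16  ] 0.033 yaw -0.202
shift [[-0.0, 0.2], [0.3, 0.4], [-0.0, -0.2], [-0.1, -0.3]]
plate tri [[0.5858, 0.2212, 0.0946], [0.5672, 0.1294, 0.0955], [0.4949, 0.1437, 0.0951], [0.5136, 0.2357, 0.0953]] [0.5404 0.1825 0.0951]
plate D [0.5403 0.1825 0.095 ] [0.0937 0.0734 0.094 ] yaw -0.201
[0.49903932 0.1814467  0.28646642] [ 3.14120204e+00 -1.78853684e-04 -2.02839147e-01]
```

Scaled: 0.1595 m / 0.8 = 0.1994, 0.0426 m / 0.8 = 0.0533.

```bash
echo '[[0, 0, 0, 0.0533, -0.0109, 0.0375, 1], [0, 0, 0, 0.0533, -0.0109, 0.0875, 0.8], [0, 0, 0, 0.0533, -0.0109, 0.1313, 0.7], [0, 0, 0, 0.0533, -0.0109, 0.1625, 0.65], [0, 0, 0, 0.0533, -0.0109, 0.1875, 0.65], [0, 0, 0, 0.0533, -0.0109, 0.1994, 0.65], [0, 0, 0, 0.0533, -0.0109, 0.1994, 0.55], [0, 0, 0, 0.0533, -0.0109, 0.1994, 0.5]]' > rows.txt && python3 -m jog rows.txt 20; echo '[[0, 0, 0, 0, 0, 0, 0.46], [0, 0, 0, 0, 0, 0, 0.42], [0, 0, 0, 0, 0, 0, 0.40], [0, 0, 0, 0, 0, 0, 0.38], [0, 0, 0, 0, 0, 0, 0.37], [0, 0, 0, 0, 0, 0, 0.37], [0, 0, 0, 0, 0, 0, 0.37]]' > rows.txt && python3 -m jog rows.txt
```

```text
clock: 3.57
position: [0.5426, 0.1822, 0.1275]
tool_rot: [3.142, -0.0, -0.202]
wrist_force: [1.2, 0.6, 0.1]
finger_gap: 0.5
grip_force: 0.0
clock: 4.15
position: [0.5428, 0.1833, 0.1287]
tool_rot: [-3.14, -0.003, -0.201]
wrist_force: [-0.2, -0.9, 7.3]
finger_gap: 0.371
grip_force: 5.5
```

Scaled: -0.12 m / 0.8 = -0.15, -0.11 m / 0.8 = -0.1375.

```bash
echo '[[0, 0, 0, 0, 0, -0.0063, 0.37], [0, 0, 0, 0, 0, -0.0188, 0.37], [0, 0, 0, 0, 0, -0.0438, 0.37], [0, 0, 0, 0, 0, -0.075, 0.37], [0, 0, 0, 0, 0, -0.1125, 0.37], [0, 0, 0, 0, 0, -0.1375, 0.37], [0, 0, 0, 0, 0, -0.15, 0.37], [0, 0, 0, 0, 0, -0.15, 0.37], [0, 0, 0, 0, 0, -0.15, 0.37]]' > rows.txt && python3 -m jog rows.txt
python3 - <<'E'
from h import *
p,K,T=cam("wrist"); cv2.imwrite("pics/vE.png",p); print(sense()["position"],sense()["tool_rot"])
E
```

```text
clock: 4.9
position: [0.5417, 0.1831, 0.2469]
tool_rot: [3.142, -0.0, -0.201]
wrist_force: [-0.8, 0.9, -1.0]
finger_gap: 0.37
grip_force: 5.5
[0.54152588 0.18305006 0.24605851] [ 3.14094359e+00  1.21004996e-03 -2.01153415e-01]
```

View pics/vE.png

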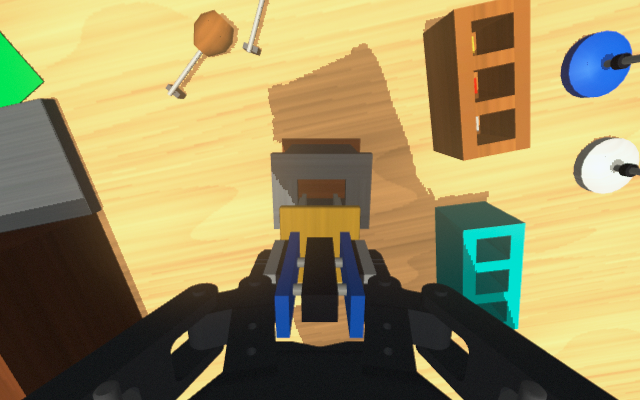

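The tongs are held upright between the pads, with the flange's far edge at about (320,206). The stand at (322,190) is empty and the holder is at (480,80). The holder's long axis lies along world y, so the tool must turn about 1.77 rad for the tongs to close along world x.

Scaled: 0.2155 m / 0.8 = 0.2694, 0.21 m / 0.8 = 0.2625, -1.2 rad / 1.5708 = -0.7639.

```bash
echo '[[0, 0, -0.0764, 0.0375, 0.0625, 0, 0.35], [0, 0, -0.1528, 0.075, 0.1, 0, 0.35], [0, 0, -0.2292, 0.0938, 0.15, 0, 0.35], [0, 0, -0.3056, 0.1063, 0.1813, 0, 0.35], [0, 0, -0.382, 0.1125, 0.2125, 0, 0.35], [0, 0, -0.4584, 0.1188, 0.2313, 0, 0.35], [0, 0, -0.5348, 0.125, 0.25, 0, 0.35], [0, 0, -0.6112, 0.1313, 0.2625, 0, 0.35], [0, 0, -0.6875, 0.1375, 0.2694, 0, 0.35], [0, 0, -0.7639, 0.1375, 0.2694, 0, 0.35]]' > rows.txt && python3 -m jog rows.txt; echo '[[0, 0, -0.0764, 0, 0, 0, 0.35], [0, 0, -0.1528, 0, 0, 0, 0.35], [0, 0, -0.2292, 0, 0, 0, 0.35], [0, 0, -0.3056, 0, 0, 0, 0.35], [0, 0, -0.3641, 0, 0, 0, 0.35], [0, 0, -0.3641, 0, 0, 0, 0.35], [0, 0, -0.3641, 0, 0, 0, 0.35]]' > rows.txt && python3 -m jog rows.txt
python3 - <<'E'
from h import *
import pickle
d=cam("wrist"); pickle.dump(d,open("vF.pkl","wb")); cv2.imwrite("pics/vF.png",d[0]); s=sense(); print(s["position"],s["tool_rot"],s["joint_positions"].round(2))
E
```

```text
clock: 5.78
position: [0.6067, -0.0514, 0.245]
tool_rot: [-3.139, 0.001, 1.003]
wrist_force: [0.3, 0.4, -1.7]
finger_gap: 0.351
grip_force: 6.1
clock: 6.37
position: [0.6064, -0.0499, 0.2456]
tool_rot: [-3.139, -0.0, 1.568]
wrist_force: [0.6, 0.2, -0.7]
finger_gap: 0.35
grip_force: 6.1
[ 0.60648853 -0.04995553  0.24589244] [-3.13981129e+00 -2.48639889e-04  1.56742134e+00] [-0.19  0.47  1.6  -0.    1.07 -0.19]
```

View pics/vF.png

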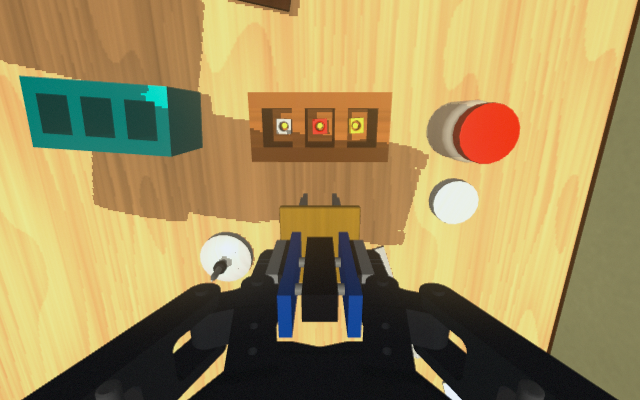

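The wrist view shows the pockets' row running horizontally (steel (284,126), red bead (320,127), brass (356,126)), which is along world x. My earlier direction was the short edge, so the tongs need yaw ≈ 0. I'll turn back and re-measure, using both views to check the camera offset.

Scaled: 0.059 m / 0.8 = 0.0738, -0.055 m / 0.8 = -0.0688, 1.2 rad / 1.5708 = 0.7639.

```bash
echo '[[0, 0, 0.0764, 0.025, -0.025, 0, 0.35], [0, 0, 0.1528, 0.05, -0.0375, 0, 0.35], [0, 0, 0.2292, 0.0625, -0.05, 0, 0.35], [0, 0, 0.3056, 0.0738, -0.0688, 0, 0.35], [0, 0, 0.382, 0.0738, -0.0688, 0, 0.35], [0, 0, 0.4584, 0.0738, -0.0688, 0, 0.35], [0, 0, 0.5348, 0.0738, -0.0688, 0, 0.35], [0, 0, 0.6112, 0.0738, -0.0688, 0, 0.35], [0, 0, 0.6875, 0.0738, -0.0688, 0, 0.35], [0, 0, 0.7639, 0.0738, -0.0688, 0, 0.35]]' > rows.txt && python3 -m jog rows.txt; echo '[[0, 0, 0.0764, 0, 0, 0, 0.35], [0, 0, 0.1528, 0, 0, 0, 0.35], [0, 0, 0.2343, 0, 0, 0, 0.35], [0, 0, 0.2343, 0, 0, 0, 0.35], [0, 0, 0.2343, 0, 0, 0, 0.35]]' > rows.txt && python3 -m jog rows.txt | sed -n 2,3p
cat > m3.py <<'E'
from h import *
import pickle
G=cam("wrist"); pickle.dump(G,open("vG.pkl","wb")); F=pickle.load(open("vF.pkl","rb"))
rs=[]
for n,V in (("F",F),("G",G)):
    hsv=cv2.cvtColor(V[0],cv2.COLOR_BGR2HSV); u=proj([.606,.0093,.031],V[1],V[2]); x,y=u.astype(int); r=18
    m=cv2.inRange(hsv,(0,170,50),(8,255,255))|cv2.inRange(hsv,(175,150,50),(180,255,255)); m[:y-r]=0;m[y+r:]=0;m[:,:x-r]=0;m[:,x+r:]=0
    c=cv2.minAreaRect(cv2.findNonZero(m)); w=np.array(c[0]); print(n,"bead",w.round(1),np.round(c[1],1),c[2],onz(w,V[1],V[2],.031).round(4)); rs.append(ray(w,V[1],V[2]))
    g=cv2.cvtColor(V[0],cv2.COLOR_BGR2GRAY)
    H=[(.606+a,.0093+b,.08) for a,b in ((.066,.032),(.066,-.032),(-.066,-.032),(-.066,.032))]
    q0=np.float32([proj(h,V[1],V[2]) for h in H]); q=cv2.cornerSubPix(g,q0.reshape(-1,1,2).copy(),(5,5),(-1,-1),(3,50,.01)).reshape(-1,2)
    Q=np.array([onz(k,V[1],V[2],.08) for k in q]); e=Q[0]-Q[3]+Q[1]-Q[2]
    print("  corners shift",(q-q0).round(1).tolist()); print("  holder",Q.mean(0).round(4),np.linalg.norm(np.diff(Q,axis=0),axis=1).round(4),"yaw",np.arctan2(e[1],e[0]).round(4))
    globals()["q"+n]=q
print("bead tri",tri(rs).round(4))
Z=[tri([ray(a,F[1],F[2]),ray(b,G[1],G[2])]) for a,b in zip(qF,qG)]; print("holder tri",np.mean(Z,0).round(4),np.array(Z)[:,2].round(4))
cv2.imwrite("pics/vG.png",G[0]); print(sense()["position"],sense()["tool_rot"])
E
python3 m3.py
```

```text
clock: 7.25
position: [0.5516, 0.009, 0.2466]
tool_rot: [-3.141, 0.001, 0.362]
wrist_force: [0.0, 0.8, -1.1]
finger_gap: 0.349
grip_force: 6.1
position: [0.5516, 0.009, 0.2467]
tool_rot: [3.142, 0.0, 0.005]
F bead [319. 126.] [14. 14.] 90.0 [0.6057 0.0087 0.031 ]
  corners shift [[0.0, 0.5], [0.20000000298023224, 0.20000000298023224], [0.20000000298023224, -0.30000001192092896], [0.6000000238418579, 0.10000000149011612]]
  holder [0.6063 0.0092 0.08  ] [0.0638 0.1319 0.0636] yaw -0.0027
G bead [321.  128.5] [15. 14.] 90.0 [0.6064 0.0083 0.031 ]
  corners shift [[1.0, -0.30000001192092896], [0.4000000059604645, 0.10000000149011612], [0.0, 0.0], [0.0, 0.0]]
  holder [0.606 0.009 0.08 ] [0.0635 0.1319 0.064 ] yaw -0.0045
bead tri [0.6057 0.0082 0.017 ]
holder tri [0.6068 0.0092 0.0807] [0.0743 0.0815 0.0804 0.0864]
[0.55166568 0.00901594 0.2467426 ] [3.14155713e+00 4.02073675e-04 5.78033839e-03]
```

View pics/vG.png

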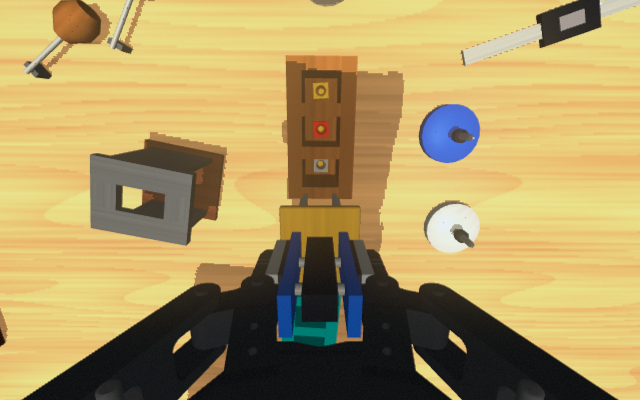

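The wrist view shows the tongs clear, with the jaws aligned with the holder row and the red bead at (321,128). The camera's two yaw views agree within about 0.5 mm on the holder centre (0.606, 0.009). Next I'll move over the bead and start down into the pocket.

Scaled: 0.09 m / 0.8 = 0.1125, 0.083 m / 0.8 = 0.1038, 0.008 rad / 1.5708 = 0.0051.

```bash
echo '[[0, 0, 0.0051, 0.0313, 0, 0, 0.35], [0, 0, 0.0051, 0.0563, 0, 0, 0.35], [0, 0, 0.0051, 0.0681, 0, 0.0125, 0.35], [0, 0, 0.0051, 0.0681, 0, 0.0438, 0.35], [0, 0, 0.0051, 0.0681, 0, 0.0588, 0.35], [0, 0, 0.0051, 0.0681, 0, 0.0738, 0.35], [0, 0, 0.0051, 0.0681, 0, 0.0888, 0.35], [0, 0, 0.0051, 0.0681, 0, 0.1038, 0.35], [0, 0, 0.0051, 0.0681, 0, 0.1125, 0.35], [0, 0, 0.0051, 0.0681, 0, 0.1125, 0.35]]' > rows.txt && python3 -m jog rows.txt; echo '[[0, 0, 0, 0, 0, 0.005, 0.35], [0, 0, 0, 0, 0, 0.01, 0.35], [0, 0, 0, 0, 0, 0.015, 0.35], [0, 0, 0, 0, 0, 0.02, 0.35], [0, 0, 0, 0, 0, 0.02, 0.35]]' > rows.txt && python3 -m jog rows.txt
```

```text
clock: 8.55
position: [0.6052, 0.0092, 0.1549]
tool_rot: [-3.141, 0.003, -0.004]
wrist_force: [0.1, 0.0, -1.1]
finger_gap: 0.347
grip_force: 6.1
clock: 8.97
position: [0.606, 0.0091, 0.1404]
tool_rot: [3.142, 0.001, -0.005]
wrist_force: [-0.7, -0.3, -1.0]
finger_gap: 0.352
grip_force: 6.1
```

Scaled: 0.003 m / 0.8 = 0.0038, 0.002 m / 0.8 = 0.0025.

```bash
echo '[[0, 0, 0, 0, 0, 0.0013, 0.35], [0, 0, 0, 0, 0, 0.0025, 0.35], [0, 0, 0, 0, 0, 0.0038, 0.35], [0, 0, 0, 0, 0, 0.0038, 0.35]]' > rows.txt && python3 -m jog rows.txt|grep -E "pos|wrist"; echo '[[0, 0, 0, 0, 0, 0.0013, 0.35], [0, 0, 0, 0, 0, 0.0025, 0.35], [0, 0, 0, 0, 0, 0.0025, 0.35]]' > rows.txt && python3 -m jog rows.txt|grep -E "pos|wrist";  echo '[[0, 0, 0, 0, 0, 0.0013, 0.35], [0, 0, 0, 0, 0, 0.0019, 0.35], [0, 0, 0, 0, 0, 0.0019, 0.35]]' > rows.txt && python3 -m jog rows.txt|grep -E "pos|wrist"
```

```text
position: [0.6062, 0.0092, 0.1379]
wrist_force: [-0.1, 1.5, -0.7]
position: [0.6062, 0.0091, 0.1358]
wrist_force: [0.3, 0.6, -1.6]
position: [0.6062, 0.0092, 0.1344]
wrist_force: [-0.3, 0.0, -0.4]
```

No contact yet, so the tips are just above the pocket floor. I'll raise 1 mm and close gently on the bead.

The manual's scale: shifts go in shares of 80 cm and turns go in shares of pi/2 rad. Converting my numbers, -0.001 m / 0.8 = -0.0013.

```bash
echo '[[0, 0, 0, 0, 0, -0.0013, 0.34], [0, 0, 0, 0, 0, -0.0013, 0.33], [0, 0, 0, 0, 0, -0.0013, 0.32], [0, 0, 0, 0, 0, -0.0013, 0.31], [0, 0, 0, 0, 0, -0.0013, 0.305], [0, 0, 0, 0, 0, -0.0013, 0.305]]' > rows.txt && python3 -m jog rows.txt 20|grep -vE "rot|clock"; echo '[[0, 0, 0, 0, 0, 0, 0.3], [0, 0, 0, 0, 0, 0, 0.295], [0, 0, 0, 0, 0, 0, 0.29], [0, 0, 0, 0, 0, 0, 0.285], [0, 0, 0, 0, 0, 0, 0.285]]' > rows.txt && python3 -m jog rows.txt|grep -vE "rot|clock"
```

```text
position: [0.6062, 0.0091, 0.1355]
wrist_force: [0.2, -0.8, -1.4]
finger_gap: 0.307
grip_force: 7.6
position: [0.6063, 0.0092, 0.1355]
wrist_force: [-0.3, -1.0, -0.2]
finger_gap: 0.29
grip_force: 13.3
```

```bash
echo '[[0, 0, 0, 0, 0, 0, 0.28], [0, 0, 0, 0, 0, 0, 0.275], [0, 0, 0, 0, 0, 0, 0.27], [0, 0, 0, 0, 0, 0, 0.26], [0, 0, 0, 0, 0, 0, 0.25], [0, 0, 0, 0, 0, 0, 0.25]]' > rows.txt && python3 -m jog rows.txt 22|grep -vE "rot|clock"
```

```text
position: [0.6063, 0.0091, 0.1356]
wrist_force: [-1.0, -0.3, 1.0]
finger_gap: 0.279
grip_force: 21.8
```

Scaled: -0.085 m / 0.8 = -0.1063, -0.08 m / 0.8 = -0.1.

```bash
echo '[[0, 0, 0, 0, 0, -0.0038, 0.25], [0, 0, 0, 0, 0, -0.0125, 0.25], [0, 0, 0, 0, 0, -0.0275, 0.25], [0, 0, 0, 0, 0, -0.045, 0.25], [0, 0, 0, 0, 0, -0.0625, 0.25], [0, 0, 0, 0, 0, -0.0813, 0.25], [0, 0, 0, 0, 0, -0.1, 0.25], [0, 0, 0, 0, 0, -0.1063, 0.25], [0, 0, 0, 0, 0, -0.1063, 0.25], [0, 0, 0, 0, 0, -0.1063, 0.25]]' > rows.txt && python3 -m jog rows.txt
python3 - <<'E'
from h import *
import pickle
print(sense()["joint_positions"].round(3))
for n in "ABFGCH":
    V=cam("wrist") if n=="H" else pickle.load(open(f"v{n}.pkl","rb"))
    if n=="H": pickle.dump(V,open("vH.pkl","wb")); cv2.imwrite("pics/vH.png",V[0])
    u=proj([.479,-.163,.02],V[1],V[2]); x,y=u.astype(int); r=32 if n!="C" else 20
    hsv=cv2.cvtColor(V[0],cv2.COLOR_BGR2HSV); m=((hsv[...,1]<75)&(hsv[...,2]>(80 if n!="C" else 60))).astype(np.uint8)
    k=np.zeros_like(m); k[max(y-r,0):y+r,max(x-r,0):x+r]=1; m=m*k
    bl=max(blobs(m),key=lambda b:b[1][4],default=None)
    if bl is None: print(n,"none",u.round()); continue
    cs=max(cv2.findContours(m,0,1)[0],key=cv2.contourArea); e=cv2.fitEllipse(cv2.convexHull(cs))
    print(n,"u",u.round(),"ell",np.round(e[0],1),np.round(e[1],1),onz(e[0],V[1],V[2],.02).round(4))
E
```

```text
clock: 12.05
position: [0.606, 0.0092, 0.2202]
tool_rot: [3.142, 0.0, -0.005]
wrist_force: [0.5, -0.2, -1.8]
finger_gap: 0.28
grip_force: 21.7
[-0.094  0.495  1.641 -0.     1.006  1.482]
A u [370. 190.] ell [367.8 186.1] [48.3 49.6] [ 0.4847 -0.1608  0.02  ]
B u [521. 164.] ell [515.7 161.1] [49.5 59.7] [ 0.4845 -0.1559  0.02  ]
F u [222. 262.] ell [225.8 257.1] [49.8 52.8] [ 0.4849 -0.1556  0.02  ]
G u [456. 233.] ell [452.3 227.4] [51.5 56.7] [ 0.4859 -0.1571  0.02  ]
C u [419. 267.] ell [418.7 266.3] [33.4 34.2] [ 0.4804 -0.1626  0.02  ]
H u [461. 281.] ell [458.6 275.8] [53.  63.5] [ 0.486  -0.1591  0.02  ]
```

The bead should be lifted now. I'll bring the camera over the spindle for a good measurement, with the bead carried high.

Scaled: -0.175 m / 0.8 = -0.2188, 0.168 m / 0.8 = 0.21.

```bash
echo '[[0, 0, 0, -0.025, 0.025, 0, 0.25], [0, 0, 0, -0.0563, 0.0563, 0, 0.25], [0, 0, 0, -0.0875, 0.0875, 0, 0.25], [0, 0, 0, -0.125, 0.125, 0, 0.25], [0, 0, 0, -0.1625, 0.1625, 0, 0.25], [0, 0, 0, -0.1938, 0.1875, 0, 0.25], [0, 0, 0, -0.2125, 0.2038, 0, 0.25], [0, 0, 0, -0.2188, 0.21, 0, 0.25], [0, 0, 0, -0.2188, 0.21, 0, 0.25], [0, 0, 0, -0.2188, 0.21, 0, 0.25]]' > rows.txt && python3 -m jog rows.txt
python3 - <<'E'
from h import *
import pickle
V=cam("wrist"); pickle.dump(V,open("vI.pkl","wb")); cv2.imwrite("pics/vI.png",V[0])
u=proj([.485,-.157,.02],V[1],V[2]).astype(int); v=proj([.485,-.157,.066],V[1],V[2]); print(u,v)
c=V[0][u[1]-60:u[1]+60,u[0]-60:u[0]+60]; d=V[0][195:345,260:380]
o=np.zeros((480,790,3),np.uint8); o[:,:480]=cv2.resize(c,(480,480),interpolation=cv2.INTER_CUBIC); o[:375,490:]=cv2.resize(d,(300,375)); cv2.imwrite("pics/crop3.png",o)
E
```

```text
clock: 12.93
position: [0.4308, -0.1579, 0.2203]
tool_rot: [-3.141, 0.0, -0.006]
wrist_force: [0.9, 0.4, -0.5]
finger_gap: 0.278
grip_force: 21.7
[319 129] [318.98240206 132.76741657]
```

View pics/crop3.png

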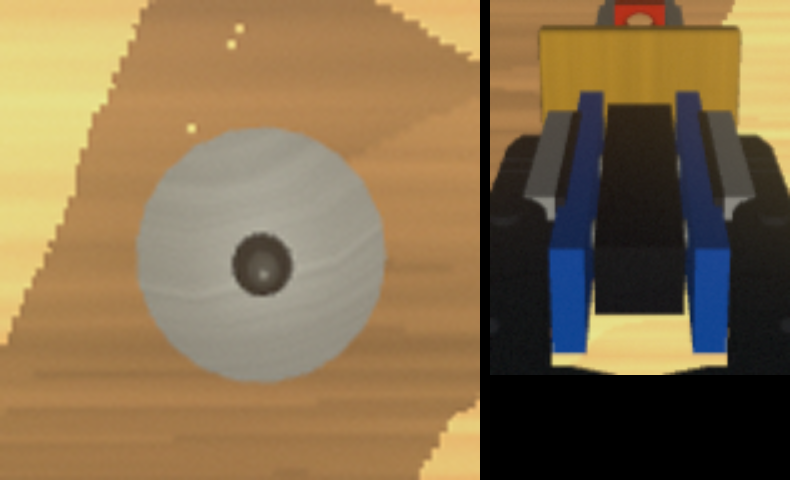

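The crop shows the silver foot centred at about (324,133) full-image pixels, with the post and bush at its middle and the tip near (325,137). The red bead with its hole is held between the jaws at the top of the right inset. I'll compute the spindle axis and the bead offset from this.

Run:
```python
from h import *
import pickle
V=pickle.load(open("vI.pkl","rb")); im,K,T=V; hsv=cv2.cvtColor(im,cv2.COLOR_BGR2HSV)
print("foot/wood hsv",hsv[115,324],hsv[90,324])
m=((hsv[...,1]<70)&(hsv[...,2]>90)).astype(np.uint8); k=np.zeros_like(m); k[95:172,285:365]=1; m*=k
cs=max(cv2.findContours(m,0,1)[0],key=cv2.contourArea); e=cv2.fitEllipse(cv2.convexHull(cs)); print("foot",np.round(e[0],2),np.round(e[1],1),onz(e[0],K,T,.02).round(4), "diam mm",e[1][0]/K[0,0]*(T[2,3]-.02)*1000)
g=im.max(2); d=((g<100)&(g>0)).astype(np.uint8); k[:]=0; k[120:150,310:340]=1; d*=k
b=max(blobs(d),key=lambda b:b[1][4]); print("bush",b, onz(b[0],K,T,.04).round(4))
w=im[125:146,315:335].max(2); print("tip px est -> z.066",onz((325.2,137),K,T,.066).round(4))
r=(cv2.inRange(hsv,(0,150,60),(8,255,255))|cv2.inRange(hsv,(174,150,60),(180,255,255))); k[:]=0;k[190:208,300:340]=1; r=r*k
x,y,ww,hh=cv2.boundingRect(r); print("red box",x,y,ww,hh)
s=sense(); P=s["position"]; Rt=R.from_euler("xyz",s["tool_rot"]).as_matrix()
zt=P[2]-.1356+.031  # bead top height
for q in ((x-.5,y-.5),(x+ww-.5,y-.5)): print("bead far top corner in tool", (Rt.T@(onz(q,K,T,zt)-P)).round(4))
```

```text
foot/wood hsv [ 24  29 167] [ 16 137 177]
foot [323.71 132.24] [61.9 62.8] [ 0.4826 -0.1619  0.02  ] diam mm 67.04185488793011
bush (array([324. , 134.7]), array([317, 128,  15,  15, 164], dtype=int32)) [ 0.4814 -0.1619  0.04  ]
tip px est -> z.066 [ 0.4812 -0.1626  0.066 ]
red box 310 193 20 12
bead far top corner in tool [ 0.011  -0.0083  0.1046]
bead far top corner in tool [0.011  0.0075 0.1046]
```

Scaled: 0.0514 m / 0.8 = 0.0643, 0.03 m / 0.8 = 0.0375.

```bash
echo '[[0, 0, 0, 0.0188, 0.0013, 0, 0.25], [0, 0, 0, 0.0438, 0.0025, 0, 0.25], [0, 0, 0, 0.06, 0.0045, 0, 0.25], [0, 0, 0, 0.0643, 0.0045, 0.0025, 0.25], [0, 0, 0, 0.0643, 0.0045, 0.015, 0.25], [0, 0, 0, 0.0643, 0.0045, 0.0275, 0.25], [0, 0, 0, 0.0643, 0.0045, 0.035, 0.25], [0, 0, 0, 0.0643, 0.0045, 0.0375, 0.25], [0, 0, 0, 0.0643, 0.0045, 0.0375, 0.25]]' > rows.txt && python3 -m jog rows.txt; echo '[[0, 0, 0, 0, 0, 0.0025, 0.25], [0, 0, 0, 0, 0, 0.005, 0.25], [0, 0, 0, 0, 0, 0.0075, 0.25], [0, 0, 0, 0, 0, 0.01, 0.25], [0, 0, 0, 0, 0, 0.01, 0.25], [0, 0, 0, 0, 0, 0.01, 0.25]]' > rows.txt && python3 -m jog rows.txt
```

```text
clock: 13.73
position: [0.4811, -0.1617, 0.1897]
tool_rot: [-3.141, 0.001, -0.005]
wrist_force: [0.9, 0.2, -0.1]
finger_gap: 0.28
grip_force: 21.7
clock: 14.23
position: [0.4817, -0.1618, 0.1825]
tool_rot: [3.142, 0.0, -0.005]
wrist_force: [0.2, -0.6, -1.7]
finger_gap: 0.277
grip_force: 21.7
```

Scaled: 0.003 m / 0.8 = 0.0038, 0.002 m / 0.8 = 0.0025.

```bash
for i in 1; do echo '[[0, 0, 0, 0, 0, 0.0013, 0.25], [0, 0, 0, 0, 0, 0.0025, 0.25], [0, 0, 0, 0, 0, 0.0038, 0.25], [0, 0, 0, 0, 0, 0.0038, 0.25], [0, 0, 0, 0, 0, 0.0038, 0.25]]' > rows.txt && python3 -m jog rows.txt|grep -E "pos|wr"; done;  echo '[[0, 0, 0, 0, 0, 0.0013, 0.25], [0, 0, 0, 0, 0, 0.0025, 0.25], [0, 0, 0, 0, 0, 0.0038, 0.25], [0, 0, 0, 0, 0, 0.0038, 0.25], [0, 0, 0, 0, 0, 0.0038, 0.25]]' > rows.txt && python3 -m jog rows.txt|grep -E "pos|wr"
```

```text
position: [0.4817, -0.1618, 0.1794]
wrist_force: [0.6, 0.8, -1.5]
position: [0.4817, -0.1618, 0.1764]
wrist_force: [-0.2, 0.7, -1.4]
```

Scaled: 0.0135 m / 0.8 = 0.0169, 0.012 m / 0.8 = 0.015.

```bash
echo '[[0, 0, 0, 0, 0, 0.0025, 0.25], [0, 0, 0, 0, 0, 0.005, 0.25], [0, 0, 0, 0, 0, 0.0075, 0.25], [0, 0, 0, 0, 0, 0.01, 0.25], [0, 0, 0, 0, 0, 0.0125, 0.25], [0, 0, 0, 0, 0, 0.015, 0.25], [0, 0, 0, 0, 0, 0.0169, 0.25], [0, 0, 0, 0, 0, 0.0169, 0.25]]' > rows.txt && python3 -m jog rows.txt|grep -E "pos|wr|grip"; echo '[[0, 0, 0, 0, 0, 0.0013, 0.25], [0, 0, 0, 0, 0, 0.0025, 0.25], [0, 0, 0, 0, 0, 0.0038, 0.25], [0, 0, 0, 0, 0, 0.005, 0.25], [0, 0, 0, 0, 0, 0.0063, 0.25], [0, 0, 0, 0, 0, 0.0075, 0.25], [0, 0, 0, 0, 0, 0.0075, 0.25]]' > rows.txt && python3 -m jog rows.txt|grep -E "pos|wr|grip"
```

```text
position: [0.4816, -0.1618, 0.1626]
wrist_force: [-0.9, -0.3, -0.9]
grip_force: 21.7
position: [0.4818, -0.1618, 0.1569]
wrist_force: [-0.0, 0.3, -0.3]
grip_force: 21.8
```

Scaled: 0.0028 m / 0.8 = 0.0035, 0.0021 m / 0.8 = 0.0026.

```bash
echo '[[0, 0, 0, 0, 0, 0.0009, 0.25], [0, 0, 0, 0, 0, 0.0018, 0.25], [0, 0, 0, 0, 0, 0.0026, 0.25], [0, 0, 0, 0, 0, 0.0035, 0.25]]' > rows.txt && python3 -m jog rows.txt|grep -E "pos|wr|grip"; echo '[[0, 0, 0, 0, 0, 0.0009, 0.25], [0, 0, 0, 0, 0, 0.0018, 0.25], [0, 0, 0, 0, 0, 0.0026, 0.25]]' > rows.txt && python3 -m jog rows.txt|grep -E "pos|wr|grip"; python3 -c "
from h import *
V=cam('wrist'); cv2.imwrite('pics/vJ.png',V[0])
hsv=cv2.cvtColor(V[0],cv2.COLOR_BGR2HSV); r=(cv2.inRange(hsv,(0,150,60),(8,255,255))|cv2.inRange(hsv,(174,150,60),(180,255,255))); r[:185]=0;r[212:]=0;r[:,:300]=0;r[:,340:]=0
print(cv2.boundingRect(r),sense()['wrist_force'])"
```

```text
position: [0.4818, -0.1618, 0.1542]
wrist_force: [-0.0, 0.8, 3.0]
grip_force: 21.9
position: [0.4818, -0.1618, 0.152]
wrist_force: [1.0, 0.4, 2.6]
grip_force: 21.9
(310, 192, 20, 13) [0.11522295 0.00450881 1.59167299]
```

Scaled: 0.0015 m / 0.8 = 0.0019, 0.0012 m / 0.8 = 0.0015.

```bash
echo '[[0, 0, 0, 0, 0, 0.0004, 0.25], [0, 0, 0, 0, 0, 0.0008, 0.25], [0, 0, 0, 0, 0, 0.0011, 0.25], [0, 0, 0, 0, 0, 0.0015, 0.25], [0, 0, 0, 0, 0, 0.0019, 0.25]]' > rows.txt && python3 -m jog rows.txt|grep -E "pos|wr"; echo '[[0, 0, 0, 0, 0, 0.0003, 0.25], [0, 0, 0, 0, 0, 0.0005, 0.25], [0, 0, 0, 0, 0, 0.0008, 0.25], [0, 0, 0, 0, 0, 0.001, 0.25]]' > rows.txt && python3 -m jog rows.txt|grep -E "pos|wr"
```

```text
position: [0.4818, -0.1618, 0.1506]
wrist_force: [-0.1, 1.3, 2.2]
position: [0.4818, -0.1618, 0.1498]
wrist_force: [0.0, -0.5, 1.2]
```

Scaled: 0.0004 m / 0.8 = 0.0005, 0.0002 m / 0.8 = 0.0003.

```bash
echo '[[0, 0, 0, 0, 0, 0.0003, 0.25], [0, 0, 0, 0, 0, 0.0005, 0.25]]' > rows.txt && python3 -m jog rows.txt|grep -E "pos|wr"; echo '[[0, 0, 0, 0, 0, 0.0003, 0.25]]' > rows.txt && python3 -m jog rows.txt|grep -E "pos|wr"
```

```text
position: [0.4818, -0.1618, 0.1494]
wrist_force: [-0.1, 0.5, 2.4]
position: [0.4818, -0.1618, 0.1492]
wrist_force: [-0.4, 0.5, 2.0]
```

Scaled: 0.0003 m / 0.8 = 0.0004, 0.0002 m / 0.8 = 0.0003.

```bash
echo '[[0, 0, 0, 0, 0, 0.0003, 0.25], [0, 0, 0, 0, 0, 0.0004, 0.25]]' > rows.txt && python3 -m jog rows.txt|grep -E "pos|wr"; echo '[[0, 0, 0, 0, 0, 0.0003, 0.25]]' > rows.txt && python3 -m jog rows.txt|grep -E "pos|wr"
```

```text
position: [0.4817, -0.1618, 0.1489]
wrist_force: [-0.0, 0.2, 3.0]
position: [0.4818, -0.1618, 0.1487]
wrist_force: [-0.0, -0.2, 2.7]
```

Scaled: 0.0002 m / 0.8 = 0.0003.

```bash
echo '[[0, 0, 0, 0, 0, 0.0003, 0.25]]' > rows.txt && python3 -m jog rows.txt|grep -E "pos|wr";  echo '[[0, 0, 0, 0, 0, 0.0003, 0.25]]' > rows.txt && python3 -m jog rows.txt|grep -E "pos|wr"
```

```text
position: [0.4818, -0.1618, 0.1485]
wrist_force: [0.1, -0.3, 5.1]
position: [0.4818, -0.1619, 0.1485]
wrist_force: [-0.3, 0.5, 6.5]
```

The bush is on its stop, as the TCP stays at 0.1485 while the push rises. I'll add tiny increments now.

Scaled: 0.0001 m / 0.8 = 0.0001.

```bash
echo '[[0, 0, 0, 0, 0, 0.0001, 0.25], [0, 0, 0, 0, 0, 0.0001, 0.25]]' > rows.txt && python3 -m jog rows.txt|grep -E "pos|wr";  echo '[[0, 0, 0, 0, 0, 0.0001, 0.25], [0, 0, 0, 0, 0, 0.0001, 0.25]]' > rows.txt && python3 -m jog rows.txt|grep -E "pos|wr"
```

```text
position: [0.4819, -0.1619, 0.1485]
wrist_force: [-1.0, 0.1, 5.8]
position: [0.4819, -0.1618, 0.1484]
wrist_force: [-1.1, 0.7, 6.7]
```

Scaled: 0.0002 m / 0.8 = 0.0003, 0.0001 m / 0.8 = 0.0001.

```bash
echo '[[0, 0, 0, 0, 0, 0.0001, 0.25], [0, 0, 0, 0, 0, 0.0003, 0.25], [0, 0, 0, 0, 0, 0.0003, 0.25]]' > rows.txt && python3 -m jog rows.txt|grep -E "pos|wr";  echo '[[0, 0, 0, 0, 0, 0.0001, 0.25], [0, 0, 0, 0, 0, 0.0003, 0.25], [0, 0, 0, 0, 0, 0.0003, 0.25]]' > rows.txt && python3 -m jog rows.txt|grep -E "pos|wr|grip"
```

```text
position: [0.482, -0.1619, 0.1484]
wrist_force: [-1.1, 0.4, 9.1]
position: [0.482, -0.1619, 0.1484]
wrist_force: [-0.7, 1.2, 11.5]
grip_force: 22.3
```

```bash
echo '[[0, 0, 0, 0, 0, 0, 0.25], [0, 0, 0, 0, 0, 0, 0.25], [0, 0, 0, 0, 0, 0, 0.25], [0, 0, 0, 0, 0, 0, 0.25], [0, 0, 0, 0, 0, 0, 0.25]]' > rows.txt && python3 -m jog rows.txt; python3 -c "
from h import *
V=cam('wrist'); cv2.imwrite('pics/vK.png',V[0])
hsv=cv2.cvtColor(V[0],cv2.COLOR_BGR2HSV); r=(cv2.inRange(hsv,(0,150,60),(8,255,255))|cv2.inRange(hsv,(174,150,60),(180,255,255))); r[:185]=0;r[212:]=0;r[:,:300]=0;r[:,340:]=0
print(cv2.boundingRect(r),sense()['wrist_force'])"
```

```text
clock: 19.62
position: [0.482, -0.1619, 0.1484]
tool_rot: [3.141, -0.001, -0.005]
wrist_force: [-2.5, 0.3, 11.1]
finger_gap: 0.274
grip_force: 22.3
(310, 193, 20, 12) [-1.23498728  1.4662899  11.53228642]
```

```bash
echo '[[0, 0, 0, 0, 0, -0.0005, 0.25], [0, 0, 0, 0, 0, -0.0011, 0.25], [0, 0, 0, 0, 0, -0.0011, 0.25]]' > rows.txt && python3 -m jog rows.txt|grep -E "pos|wr"; echo '[[0, 0, 0, 0, 0, 0, 0.28], [0, 0, 0, 0, 0, 0, 0.29], [0, 0, 0, 0, 0, 0, 0.30], [0, 0, 0, 0, 0, 0, 0.32], [0, 0, 0, 0, 0, 0, 0.34], [0, 0, 0, 0, 0, 0, 0.36], [0, 0, 0, 0, 0, 0, 0.37], [0, 0, 0, 0, 0, 0, 0.37]]' > rows.txt && python3 -m jog rows.txt
```

```text
position: [0.4816, -0.1617, 0.1485]
wrist_force: [0.1, -0.3, 3.5]
clock: 20.58
position: [0.4817, -0.1618, 0.1486]
tool_rot: [3.142, 0.0, -0.005]
wrist_force: [1.0, -0.3, -0.8]
finger_gap: 0.37
grip_force: 5.5
```

Scaled: -0.1 m / 0.8 = -0.125, -0.08 m / 0.8 = -0.1.

```bash
echo '[[0, 0, 0, 0, 0, -0.0038, 0.37], [0, 0, 0, 0, 0, -0.01, 0.37], [0, 0, 0, 0, 0, -0.02, 0.37], [0, 0, 0, 0, 0, -0.0375, 0.37], [0, 0, 0, 0, 0, -0.0625, 0.37], [0, 0, 0, 0, 0, -0.1, 0.37], [0, 0, 0, 0, 0, -0.125, 0.37], [0, 0, 0, -0.0375, 0, -0.125, 0.37], [0, 0, 0, -0.0625, 0, -0.125, 0.37], [0, 0, 0, -0.0625, 0, -0.125, 0.37]]' > rows.txt && python3 -m jog rows.txt
python3 - <<'E'
from h import *
V=cam("wrist"); im,K,T=V; cv2.imwrite("pics/vL.png",im); hsv=cv2.cvtColor(im,cv2.COLOR_BGR2HSV)
u=proj([.482,-.162,.044],K,T); x,y=u.astype(int); r=(cv2.inRange(hsv,(0,150,60),(8,255,255))|cv2.inRange(hsv,(174,150,60),(180,255,255))); k=np.zeros_like(r); k[y-25:y+25,x-25:x+25]=1; r*=k
c=cv2.minAreaRect(cv2.findNonZero(r)); print(u,c,onz(c[0],K,T,.044).round(4)); print("width mm at z.044",c[1][0]/K[0,0]*(T[2,3]-.044))
E
```

```text
clock: 21.42
position: [0.4289, -0.1609, 0.2497]
tool_rot: [3.141, 0.0, -0.006]
wrist_force: [1.2, -0.2, -0.9]
finger_gap: 0.368
grip_force: 5.5
[320.88903027 130.62048892] ((320.0, 131.0), (14.0, 14.0), 90.0) [ 0.4816 -0.161   0.044 ]
width mm at z.044 0.015414430313501737
```

The bead is seated at (0.4816, −0.161). I'll return the tongs to the stand.

Scaled: -0.3447 m / 0.8 = -0.4309, 0.1072 m / 0.8 = 0.134, 0.195 rad / 1.5708 = 0.1241.

```bash
echo '[[0, 0, 0.0191, 0.0125, -0.0375, 0, 0.37], [0, 0, 0.0382, 0.025, -0.085, 0, 0.37], [0, 0, 0.0637, 0.0425, -0.1325, 0, 0.37], [0, 0, 0.0828, 0.0575, -0.18, 0, 0.37], [0, 0, 0.1019, 0.0725, -0.2275, 0, 0.37], [0, 0, 0.1241, 0.0875, -0.275, 0, 0.37], [0, 0, 0.1241, 0.1025, -0.3225, 0, 0.37], [0, 0, 0.1241, 0.1175, -0.37, 0, 0.37], [0, 0, 0.1241, 0.1275, -0.4125, 0, 0.37], [0, 0, 0.1241, 0.134, -0.4309, 0, 0.37]]' > rows.txt && python3 -m jog rows.txt; echo '[[0, 0, 0, 0, 0, 0, 0.37], [0, 0, 0, 0, 0, 0, 0.37]]' > rows.txt && python3 -m jog rows.txt
python3 - <<'E'
from h import *
V=cam("wrist"); im,K,T=V; cv2.imwrite("pics/vM.png",im); pts=[]
g=cv2.cvtColor(im,cv2.COLOR_BGR2GRAY)
c,s=np.cos(-.201),np.sin(-.201)
H=[(.5403+c*a-s*b,.1825+s*a+c*b,.095) for a,b in ((.037,.047),(.037,-.047),(-.037,-.047),(-.037,.047))]
q0=np.float32([proj(h,K,T) for h in H]); q=cv2.cornerSubPix(g,q0.reshape(-1,1,2).copy(),(4,4),(-1,-1),(3,50,.01)).reshape(-1,2)
print(q0.round(0).tolist(),(q-q0).round(1).tolist(),"far edge mid",np.mean([onz(k,K,T,.095) for k in q[:2]],0).round(4),"expected",np.mean(H[:2],0).round(4))
E
```

```text
clock: 22.3
position: [0.5417, 0.1867, 0.2488]
tool_rot: [-3.141, -0.001, -0.198]
wrist_force: [-0.5, -0.6, -0.9]
finger_gap: 0.369
grip_force: 5.5
clock: 22.47
position: [0.5409, 0.183, 0.2484]
tool_rot: [3.141, 0.0, -0.199]
wrist_force: [1.1, -0.8, -1.2]
finger_gap: 0.374
grip_force: 5.5
[[270.0, 152.0], [372.0, 152.0], [368.0, 227.0], [273.0, 227.0]] [[0.6000000238418579, -1.100000023841858], [-0.8999999761581421, -1.2999999523162842], [0.0, -0.4000000059604645], [0.20000000298023224, -0.4000000059604645]] far edge mid [0.5777 0.175  0.095 ] expected [0.5766 0.1751 0.095 ]
```

Scaled: 0.108 m / 0.8 = 0.135, 0.1 m / 0.8 = 0.125.

```bash
echo '[[0, 0, 0, 0, 0, 0.01, 0.37], [0, 0, 0, 0, 0, 0.025, 0.37], [0, 0, 0, 0, 0, 0.04, 0.37], [0, 0, 0, 0, 0, 0.0575, 0.37], [0, 0, 0, 0, 0, 0.075, 0.37], [0, 0, 0, 0, 0, 0.0925, 0.37], [0, 0, 0, 0, 0, 0.11, 0.37], [0, 0, 0, 0, 0, 0.125, 0.37], [0, 0, 0, 0, 0, 0.135, 0.37], [0, 0, 0, 0, 0, 0.135, 0.37]]' > rows.txt && python3 -m jog rows.txt|grep -E "pos|wr"; echo '[[0, 0, 0, 0, 0, 0.0025, 0.37], [0, 0, 0, 0, 0, 0.005, 0.37], [0, 0, 0, 0, 0, 0.0075, 0.37], [0, 0, 0, 0, 0, 0.0094, 0.37], [0, 0, 0, 0, 0, 0.0094, 0.37]]' > rows.txt && python3 -m jog rows.txt|grep -E "pos|wr"
```

```text
position: [0.5401, 0.1814, 0.139]
wrist_force: [-0.3, 0.1, -0.5]
position: [0.5407, 0.1826, 0.1331]
wrist_force: [0.6, -0.7, -1.4]
```

Scaled: 0.002 m / 0.8 = 0.0025, 0.001 m / 0.8 = 0.0013.

```bash
echo '[[0, 0, 0, 0, 0, 0.0013, 0.37], [0, 0, 0, 0, 0, 0.0025, 0.37], [0, 0, 0, 0, 0, 0.0025, 0.37]]' > rows.txt && python3 -m jog rows.txt|grep -E "pos|wr"; echo '[[0, 0, 0, 0, 0, 0.0006, 0.37], [0, 0, 0, 0, 0, 0.0013, 0.37], [0, 0, 0, 0, 0, 0.0013, 0.37]]' > rows.txt && python3 -m jog rows.txt|grep -E "pos|wr"; echo '[[0, 0, 0, 0, 0, 0.0006, 0.37], [0, 0, 0, 0, 0, 0.0013, 0.37], [0, 0, 0, 0, 0, 0.0013, 0.37]]' > rows.txt && python3 -m jog rows.txt|grep -E "pos|wr"
```

```text
position: [0.5407, 0.1826, 0.1309]
wrist_force: [-0.1, -0.3, -1.0]
position: [0.5407, 0.1826, 0.13]
wrist_force: [-0.4, -0.0, -1.5]
position: [0.5407, 0.1826, 0.129]
wrist_force: [0.4, 0.2, -0.4]
```

Scaled: 0.0005 m / 0.8 = 0.0006.

```bash
echo '[[0, 0, 0, 0, 0, 0.0006, 0.37], [0, 0, 0, 0, 0, 0.0006, 0.37]]' > rows.txt && python3 -m jog rows.txt|grep -E "pos|wr"; echo '[[0, 0, 0, 0, 0, 0.0006, 0.37], [0, 0, 0, 0, 0, 0.0006, 0.37]]' > rows.txt && python3 -m jog rows.txt|grep -E "pos|wr"
```

```text
position: [0.5409, 0.1826, 0.1288]
wrist_force: [-0.4, 0.2, 1.3]
position: [0.5409, 0.1827, 0.1285]
wrist_force: [-0.6, -0.2, 3.8]
```

The flange is resting on the plate, so I'll release and retreat.

Scaled: -0.0003 m / 0.8 = -0.0004.

```bash
echo '[[0, 0, 0, 0, 0, -0.0004, 0.38], [0, 0, 0, 0, 0, -0.0004, 0.40], [0, 0, 0, 0, 0, -0.0004, 0.42], [0, 0, 0, 0, 0, -0.0004, 0.44], [0, 0, 0, 0, 0, -0.0004, 0.47], [0, 0, 0, 0, 0, -0.0004, 0.52], [0, 0, 0, 0, 0, -0.0004, 0.6], [0, 0, 0, 0, 0, -0.0004, 0.7], [0, 0, 0, 0, 0, -0.0004, 0.75], [0, 0, 0, 0, 0, -0.0004, 0.75]]' > rows.txt && python3 -m jog rows.txt; echo '[[0, 0, 0, 0, 0, -0.0063, 0.75], [0, 0, 0, 0, 0, -0.025, 0.75], [0, 0, 0, 0, 0, -0.0563, 0.75], [0, 0, 0, 0, 0, -0.1, 0.75], [0, 0, 0, 0, 0, -0.15, 0.75], [0, 0, 0, -0.025, 0, -0.1875, 0.75], [0, 0, 0, -0.05, 0, -0.2, 0.75], [0, 0, 0, -0.0525, 0, -0.2, 0.75], [0, 0, 0, -0.0525, 0, -0.2, 0.75], [0, 0, 0, -0.0525, 0, -0.2, 0.75]]' > rows.txt && python3 -m jog rows.txt; sed -i 's/^B=.*/from h import */;' /dev/null
python3 - <<'E'
from h import *
V=cam("wrist"); im,K,T=V; cv2.imwrite("pics/vN.png",im); m=cv2.inRange(cv2.cvtColor(im,cv2.COLOR_BGR2HSV),(100,120,140),(125,255,255)); u=proj([.541,.182,.16],K,T)
b=[c for c,s in blobs(m,50) if np.hypot(*(c-u))<60]; Q=np.array([onz(c,K,T,.16) for c in b]); print(u,b,Q.round(4).tolist(),Q.mean(0))
u=proj([.482,-.162,.044],K,T); print("bead px",u)
for n in ("top",):
    im,K,T=cam(n); hsv=cv2.cvtColor(im,cv2.COLOR_BGR2HSV); r=cv2.inRange(hsv,(0,150,40),(8,255,255))|cv2.inRange(hsv,(174,150,40),(180,255,255)); print([(c.tolist(),int(s[4]),onz(c,K,T,.044).round(4).tolist()) for c,s in blobs(r,15)])
E
```

```text
clock: 25.68
position: [0.5408, 0.1826, 0.1284]
tool_rot: [3.142, -0.0, -0.2]
wrist_force: [0.9, 0.2, 0.3]
finger_gap: 0.75
grip_force: 0.0
clock: 26.52
position: [0.4997, 0.1909, 0.288]
tool_rot: [3.141, 0.0, -0.2]
wrist_force: [0.3, -0.8, -0.8]
finger_gap: 0.753
grip_force: 0.0
[320.93436865 149.23717314] [array([299.9, 148.8]), array([339.1, 148.7])] [[0.5448, 0.1991, 0.16], [0.5384, 0.1671, 0.16]] [0.54163336 0.18309513 0.16      ]
bead px [612.03766286 128.96391937]
[([334.7, 119.1], 702, [0.7734, 0.0015, 0.044]), ([631.0, 228.1], 155, [0.5527, -0.5629, 0.044]), ([420.1, 266.2], 57, [0.4819, -0.1611, 0.044])]sed: couldn't edit /dev/null: not a regular file
```

```bash
python3 -c "
from station import ticket; print(ticket.hand_in())"
```

```text
the job is handed in; nothing more can be done
None
```

The job is handed in at about 26.6 s. The red bead is seated on the spindle with the bush on its stop (bedded with roughly 11–12 N), and the tongs are back hanging upright in their stand; no verdict was returned.

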